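# Tuck the square serving paddle under the holder's weighted arm

### The arm

A 6-joint arm with a two-finger parallel gripper is mounted at the origin on a cart in front of the work surface, level with it; the furniture and walls round the work are solid. World frame = base frame: x ahead of the robot, y to its left, z up, the work surface at z = 0. Lengths are in mm, angles in rad, forces in N, time in s.
With the tool pointing down it reaches from about 250 to 775 mm from the base axis. Payload 4 kg.
Tool frame: the origin (TCP) lies at the very end of the fingers, on their centre line; the grasp point (between the pads) lies 19 mm behind it (grasp_offset is the x of the grasp point in the tool frame, in mm); x points along the fingers, z is the direction in which the jaws open and shut, and the axes are right-handed (so a half turn about x gives the same grasp; the last joint's range is limited). The gripper opens to 94 mm and grips with 3 to 60 N. Pads are 16 mm wide; open, the fingers measure 119 mm over their backs; the gripper's body (75 mm by 177 mm) begins 78 mm behind the grasp point.
Start: joints at [-1.45, 0.087, 1.371, -0, 1.684, -0.103], TCP at [122.061, -536.304, 205.506] pointing down, gripper open.
Joint ranges: [-3.1, 3.1], [-0.76, 2.03], [0.27, 2.55], [-1.08, 4.22], [0.17, 2.65], [-2.57, 2.57]. Speed limits (rad/s): [2.79, 2.79, 3.14, 3.14, 3.14, 3.14].

### API

Orientations are given as a 3x3 rotation matrix whose columns are the frame's x, y, z axes.
In Python, from workcell import read_state, snapshot, close_job, grasp_offset gives the robot as it stands. The module is installed in compiled form; this text tells all that it offers.
- The arm moves only by the shell command python3 -m jog 'ROWS'. ROWS is JSON, a list of rows, each a list of 5 numbers: the gripper's target within -1 to 1 (fully open at 1, half-way at 0, shut at -1), then the shift along the world's x, y, z in m, then the turn about the world's z in rad. In form: [[jaw, tx, ty, tz, turn], ...]. A call has 1 to 20 rows; each row is the pose to reach, as a shift and turn from the pose commanded when the call began; what a row does not reach only later rows make up. A row lasts 1/8 s, in which the tool goes at most 62.5 mm and 10.7 degrees, less where a joint would pass 70% of its speed; a pose out of reach is approached as far as the arm can. A call with a gripper value outside its range is refused whole. The fingers move at their own pace and stop on an object; the grip force is fixed at half the most. Time passes only in rows, so rows that repeat a pose let the fingers close. It gives the time, the measured TCP pose, the force and the opening at its end, in the units of the state.
- read_state(): the state, without advancing time (a new reading comes with each control period).
- snapshot(name): name is "scene" or "top"; returns a dict with "frame" (420x560x3 uint8, red, green, blue), "depth" (420x560 float32, mm along the optical axis (not along the pixel's ray), 0 where there is no reading), "K" (3x3 intrinsics, pixels), "origin" and "orientation" of the camera in the world. Camera axes: x right, y up, looking along -z (the intrinsics and any distortion apply to the point x, -y, -z); pixel columns grow to the right and rows downward; lengths in mm; the calibration is good to about 2 mm. A picture is of the moment at which its call begins.
- close_job(): hands the job in, once; it reports no verdict.
The state is a dict: "clock": time; "qpos": joint angles; "dq": joint speeds; "effort": joint torques, N m; "ee_pos": TCP position; "tcp_rot": TCP orientation; "wrist_force": force on the tool from outside, world axes, zero at the start; "moment": the same for the moment, N m; "grip_width": finger opening in mm.
Only numpy, scipy, OpenCV 4.12 (cv2) and the standard library are available. Lean on these libraries where they do the work, as an engineer would, in place of code of your own. Each camera call takes 0.05 s, during which the arm holds its last target.

### The job

Put the loose square-ended serving paddle away: slide it in, blade first, under the weighted arm of the wooden holder, on top of the two paddles of the same shape already held there, so that it lies flat and squarely over them with the arm resting on it. Leave the round paddle where it lies.

Things in the scene. Friction and masses are not known exactly. Their poses are not given: they have to be found in the camera images.
- square_paddle: loose wooden paddle (85 g), square-ended blade 95 (x) x 70 x 12 mm thick; handle 26 mm wide, 12 thick, along -x to x = -117 mm; grip across it at x = -88. Origin: underside, below the blade's centre; x towards the blade's leading edge (x = +47), z up. Lies flat on the worktop right of the holder. Mind the wall cabinet over the worktop beyond x = 0.57 m, above z = 0.42 m.
- round_paddle: wooden paddle of the same wood, thickness and handle, but with a round blade of 95 mm diameter. It lies flat on the worktop right of the holder and stays there. Origin: underside, below the round blade's centre; handle along -x.
- holder: fixed wooden holder, base 130 (x) x 96 mm. Open side -x faces to the robot's right, low side rails (top z 22 mm), stop ears at x = +50 (64 high). Origin: underside, below the blades of the pile: two loose square paddles, handles out to x = -117, pile top z = 32. The third belongs with its origin at (0, 0, 32), x along the holder's x.
- press_arm (a joint): hinge (rad) of the holder's steel arm, at holder x 66, z 53 mm: 0 on the pile of two, about 0.17 on a third, more when lifted. Falls by its weight (1 N). Crossbar on the pile at x = -5; from it a lip 56 mm wide slopes up to x = -52, its underside from z 33 to 56. A paddle pushed level along +x, underside 1 to 8 mm above the pile, lifts it.
Mind the look-alikes: they are no part of the job. What is shaped like the square_paddle but black is not meant.

How it is judged:
By the outcome, as a careful person would: the job done as asked, in the order asked, and still so for the second after the job is handed in, with the robot touching nothing.
It also fails if it takes over 42 s, if anything falls off the work surface, if the arm or the gripper's body presses on something with over 40 N, if the wrist force passes 120 N, or if a joint passes its speed limit or range.

## Working session

There is one attempt and no reset: what is moved stays moved. The work goes in short steps, Python scripts to look and compute and a shell command to move; the robot and the scene stay as the last step left them, time stands still between calls to the robot, and variables do not carry over. Pictures are saved under pics/ and viewed, and the job is handed in when it is done.

```bash
mkdir -p pics
cat > h.py <<'E'
import numpy as np, cv2
from workcell import *
def cap(n,f):
    s=snapshot(n); np.savez(''+f+'.npz',**s); cv2.imwrite(f'pics/{f}.png',s['frame'][:,:,::-1]); return s
def load(f): return dict(np.load(''+f+'.npz'))
def ray(s,px):
    px=np.atleast_2d(np.asarray(px,float)); K=s['K']
    d=np.c_[(px[:,0]-K[0,2])/K[0,0],-(px[:,1]-K[1,2])/K[1,1],-np.ones(len(px))]
    return d@s['orientation'].T
def onz(s,px,z):
    r=ray(s,px); o=s['origin']; return o+r*((z-o[2])/r[:,2])[:,None]
def bydepth(s,px):
    px=np.atleast_2d(px).astype(int); d=s['depth'][px[:,1],px[:,0]]
    return s['origin']+ray(s,px)*d[:,None]
E
python3 - <<'E'
from h import *
for n in('scene','top'):
    s=cap(n,n+'0'); print({k:v for k,v in s.items() if k not in('frame','depth')})
print(read_state(),grasp_offset)
E
```

```text
{'K': array([[388.01373176,   0.        , 276.52204626],
       [  0.        , 388.01373176, 208.73314269],
       [  0.        ,   0.        ,   1.        ]]), 'origin': array([-93.28627973, 590.21791559, 917.31164377]), 'orientation': array([[-0.77699547,  0.42969318, -0.46004545],
       [-0.62949258, -0.52555176,  0.57230624],
       [ 0.0041384 ,  0.73427456,  0.67884   ]])}
{'K': array([[478.98424127,   0.        , 285.66318886],
       [  0.        , 478.98424127, 207.74040992],
       [  0.        ,   0.        ,   1.        ]]), 'origin': array([ 270.16100561, -142.5831945 , 1458.40342795]), 'orientation': array([[-2.10321878e-02,  9.84851456e-01, -1.72119891e-01],
       [-9.99767908e-01, -2.15215098e-02, -9.77132216e-04],
       [-4.66661000e-03,  1.72059392e-01,  9.85075524e-01]])}
{'clock': 0.1, 'qpos': array([-1.45010514e+00,  8.78722203e-02,  1.37209565e+00,  6.51536177e-06,
        1.68360764e+00, -1.03108330e-01]), 'dq': array([ 0.00109851, -0.00235215, -0.00342657,  0.00105427, -0.00056828,
        0.00113447]), 'effort': array([ 2.24695119e-03, -3.41253591e+01, -3.03303123e+01,  7.19692698e-02,
        3.04020708e-02, -9.16423528e-05]), 'ee_pos': array([ 121.99786043, -535.78900525,  204.42987186]), 'tcp_rot': array([[-2.32305708e-04,  9.75061103e-01,  2.21936457e-01],
       [ 1.96921051e-03,  2.21936479e-01, -9.75059137e-01],
       [-9.99998034e-01,  2.10527801e-04, -1.97165769e-03]]), 'wrist_force': array([ 0.59195137, -0.19334646,  0.7052994 ]), 'moment': array([-0.08035842, -0.05438962, -0.03363275]), 'grip_width': 93.94443571929003} -18.8
```

View pics/scene0.png

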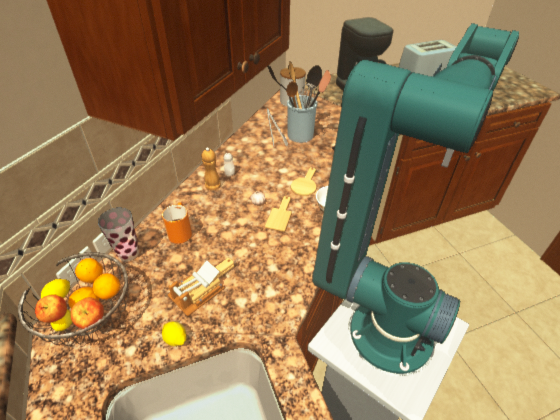

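View pics/top0.png

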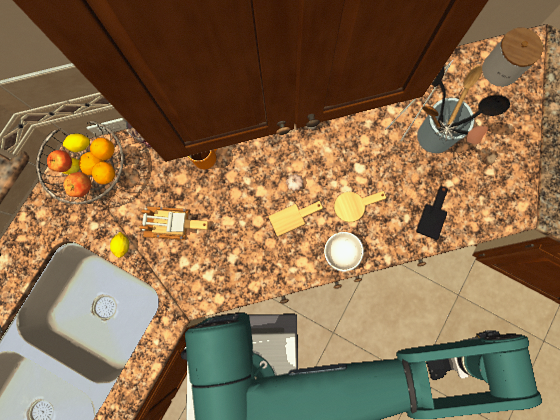

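The top view shows the square paddle at about (288,219) with its handle end at (321,205), the round one at (350,206), and the holder at (168,223) with handles towards (207,226). I'll segment them next.

Run:
```python
from h import *
s=load('top0')
f=s['frame'][:,:,::-1]
a=cv2.resize(f[190:250,130:240],None,fx=7,fy=7,interpolation=cv2.INTER_CUBIC)
cv2.imwrite('pics/a0.png',a)
b=cv2.resize(f[170:280,250:400],None,fx=5,fy=5,interpolation=cv2.INTER_CUBIC)
cv2.imwrite('pics/b0.png',b)
s2=load('scene0');f=s2['frame'][:,:,::-1]
cv2.imwrite('pics/c0.png',cv2.resize(f[240:330,150:250],None,fx=6,fy=6,interpolation=cv2.INTER_CUBIC))
for p in [(280,220),(290,215),(350,205),(295,240),(205,225),(197,225),(180,240),(162,222),(176,222)]:
  print(p,bydepth(s,p).round(0)[0],cv2.cvtColor(s['frame'],cv2.COLOR_RGB2HSV)[p[1],p[0]])
```

```text
(280, 220) [ 485. -123.   11.] [ 23 135 248]
(290, 215) [ 499. -154.   16.] [ 23 136 247]
(350, 205) [ 527. -339.   12.] [ 25 130 247]
(295, 240) [ 425. -168.   -2.] [ 13 138 144]
(205, 225) [472. 102.  32.] [ 18 154 220]
(197, 225) [473. 127.  29.] [ 25 129 248]
(180, 240) [432. 185.  -2.] [ 13 142 131]
(162, 222) [483. 230.  38.] [ 23 141 250]
(176, 222) [480. 185.  52.] [ 26  33 243]
```

View pics/a0.png

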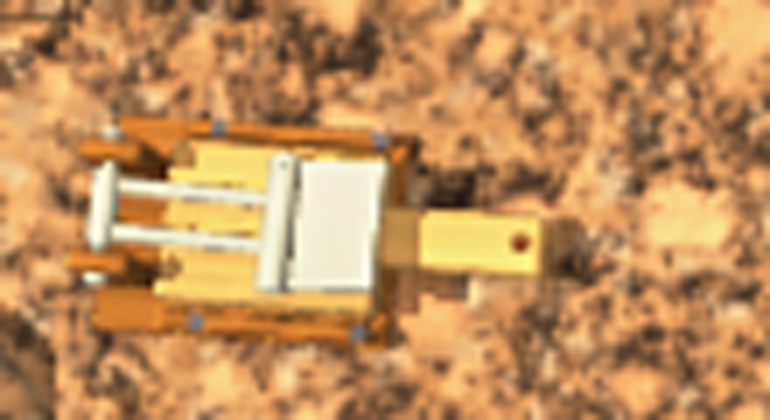

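View pics/b0.png

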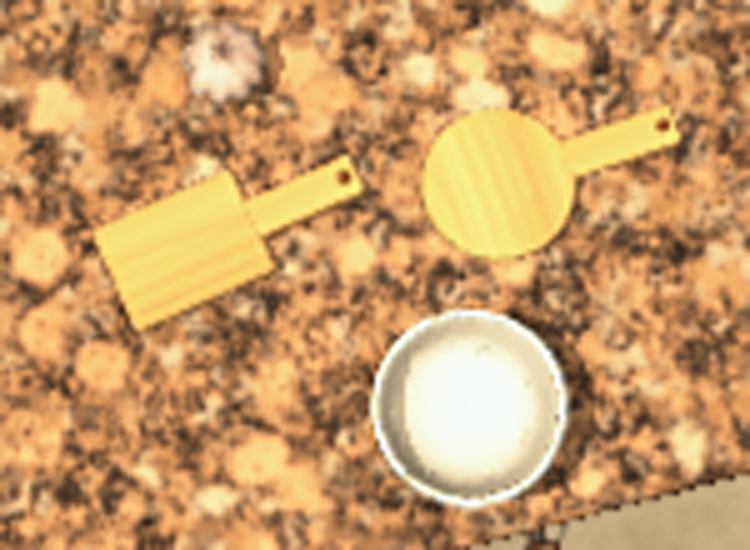

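View pics/c0.png

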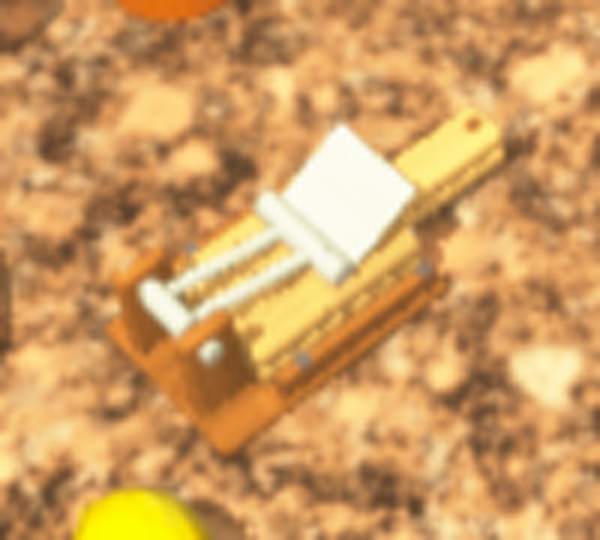

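```bash
cat > seg.py <<'E'
from h import *
def wood(s,roi,hlo=20):
    x0,x1,y0,y1=roi
    hsv=cv2.cvtColor(s['frame'],cv2.COLOR_RGB2HSV)
    m=cv2.inRange(hsv,(hlo,95,190),(31,175,255))
    o=np.zeros_like(m); o[y0:y1,x0:x1]=m[y0:y1,x0:x1]
    o=cv2.morphologyEx(o,cv2.MORPH_CLOSE,np.ones((3,3)))
    n,l,st,_=cv2.connectedComponentsWithStats(o)
    k=1+np.argmax(st[1:,4]); return (l==k).astype(np.uint8)*255
def paddle(s,roi,z):
    m=wood(s,roi); v,u=np.nonzero(m)
    # upsample pixel set to metric plane; pca
    P=onz(s,np.c_[u,v],z)[:,:2]
    c=P.mean(0); w,V=np.linalg.eigh(np.cov((P-c).T)); a=V[:,1]
    if (((P-c)@a)**3).sum()>0: a=-a   # tail (handle) is on -x
    b=np.array([-a[1],a[0]])
    return m,P,c,a,b
E
python3 - <<'E'
from seg import *
for name,roi,sc in [('top',(262,328,195,245),5),('scene',(260,296,192,235),8)]:
    s=load(name+'0')
    m,P,c,a,b=paddle(s,roi,12)
    # area centroid of the shape: blade 95x70 at 0, handle 70x26 at -82
    A1,A2=95*70,69.5*26; cx=A2*-82/(A1+A2)
    X=(P-c)@a;Y=(P-c)@b
    print(name,'centroid',c,'yaw',np.degrees(np.arctan2(a[1],a[0])),'ext',X.min(),X.max(),Y.min(),Y.max(),'n',len(P))
    print(' origin via centroid',c-a*cx,'via ends',c+a*((X.max()-47.5)),c+a*(X.min()+117))
    h=X<-60; print(' handle centre Y',Y[h].mean(), 'blade Y',Y[X>-20].mean(), Y[h].min(),Y[h].max())
E
```

```text
top centroid [ 493.85690515 -157.40104134] yaw 113.39860783955008 ext -98.68336330342558 62.73463738764115 -39.42270299408191 33.110666587751595 n 816
 origin via centroid [ 486.89891918 -141.32101252] via ends [ 487.80684077 -143.4192354 ] [ 486.58289997 -140.59068654]
 handle centre Y 1.251490718425889 blade Y -0.1660238470405509 -10.996541898272394 12.797004836518225
scene centroid [ 492.45418237 -151.64952762] yaw 112.9936269321532 ext -103.24721386616018 62.77777721917333 -39.120640639541215 37.914377438624136 n 501
 origin via centroid [ 485.61002694 -135.52072011] via ends [ 486.48624355 -137.58559564] [ 487.08194889 -138.9894236 ]
 handle centre Y 0.44599965470169195 blade Y -0.08264253902012202 -11.209920808810644 12.46724342358387
```

Run:
```python
from seg import *
s=load('top0')
hsv=cv2.cvtColor(s['frame'],cv2.COLOR_RGB2HSV)
# holder: clicked corners in zoomed crop a0 (x/7+130,y/7+190)
Z=lambda p:(np.array(p,float)+.5)/7-.5+np.array([130,190])
pts={'pile far-left(+x,+y? )':((193,141),32),'pile lower-left':((155,295),32),'handle end t':((543,211),32),'handle end b':((541,275),32),
'handle mid t':((420,211),32),'handle mid b':((420,268),32),
'railtop UL':((118,120),22),'railtop UR':((410,135),22),'rail LL':((95,328),22),'rail LR':((382,347),22),
'bar t':((284,155),44),'bar b':((270,292),44)}
for k,(p,z) in pts.items(): print(k,Z(p).round(1),onz(s,Z(p),z)[0].round(1))
# handle mask by wood
m=wood(s,(184,212,214,236),17)
v,u=np.nonzero(m);P=onz(s,np.c_[u,v],32)[:,:2];print('handle',P.min(0),P.max(0),P.mean(0),len(P))
# rows per column
for c in range(150,210):
    col=hsv[195:245,c]; y=np.nonzero((col[:,0]>=20)&(col[:,0]<=31)&(col[:,1]>95)&(col[:,2]>190))[0]
    if len(y): print(c,y.min()+195,y.max()+195,end=' | ')
```

```text
pile far-left(+x,+y? ) [157.1 209.7] [521.8 247.6  32. ]
pile lower-left [151.7 231.7] [455.2 262.2  32. ]
handle end t [207.1 219.7] [488.   96.1  32. ]
handle end b [206.9 228.9] [460.2  96.7  32. ]
handle mid t [189.6 219.7] [489.1 149.   32. ]
handle mid b [189.6 227.9] [464.4 148.7  32. ]
railtop UL [146.4 206.7] [533.6 283.3  22. ]
railtop UR [188.1 208.9] [524.2 155.9  22. ]
rail LL [143.1 236.4] [442.7 290.6  22. ]
rail LR [184.1 239.1] [431.8 166.7  22. ]
bar t [170.1 211.7] [512.8 205.2  44. ]
bar b [168.1 231.3] [453.8 209.9  44. ]
handle [448.34014943  96.43146783] [490.27050471 162.58142554] [474.59485578 126.94670966] 187
152 230 231 | 153 225 231 | 154 214 231 | 155 214 231 | 156 214 231 | 157 214 232 | 158 211 231 | 159 211 231 | 160 211 244 | 161 211 244 | 162 211 244 | 163 211 232 | 164 211 232 | 165 211 232 | 166 211 231 | 167 211 216 | 168 211 212 | 170 244 244 | 171 244 244 | 175 212 232 | 176 212 212 | 177 212 233 | 179 207 207 | 180 207 233 | 181 232 233 | 190 221 227 | 191 221 227 | 192 221 227 | 193 221 227 | 194 221 227 | 195 221 227 | 196 221 227 | 197 221 233 | 198 221 227 | 199 221 228 | 200 221 228 | 201 221 228 | 202 221 228 | 203 221 228 | 204 221 228 | 205 221 228 | 206 221 228 |
```

```bash
python3 - <<'E'
from seg import *
s=load('top0')
for p in [(344,234),(344,235),(362,251),(326,251),(344,268),(294,183),(294,181),(345,205)]: print(p,bydepth(s,p)[0].round())
g=np.array([487,-141])-88*np.array([np.cos(np.radians(113.4)),np.sin(np.radians(113.4))]); print(g)
# handle line check: points on handle at x=-100..-60 
m,P,c,a,b=paddle(s,(262,328,195,245),12)
X=(P-c)@a;Y=(P-c)@b
k=(X<-32)&(X>-95); q=np.polyfit(X[k],Y[k],1);print(q, P[k].mean(0),X[k].mean())
k=(X>-20)
print(cv2.minAreaRect(P[k].astype(np.float32)))
E
python3 -m jog '[[0.15,0.04,0.03,-0.02,0.18],[0.15,0.08,0.06,-0.04,0.36],[0.15,0.12,0.094,-0.05,0.54],[0.15,0.16,0.126,-0.06,0.72],[0.15,0.20,0.157,-0.06,0.90],[0.15,0.24,0.188,-0.06,1.08],[0.15,0.28,0.22,-0.07,1.26],[0.15,0.32,0.251,-0.08,1.44],[0.15,0.36,0.283,-0.09,1.62],[0.15,0.40,0.314,-0.10,1.75],[0.15,0.40,0.314,-0.10,1.75],[0.15,0.40,0.314,-0.10,1.75],[0.15,0.40,0.314,-0.10,1.75]]'
```

```text
(344, 234) [ 434. -312.   46.]
(344, 235) [ 432. -313.   38.]
(362, 251) [ 382. -361.   58.]
(326, 251) [ 385. -257.   48.]
(344, 268) [ 334. -308.   47.]
(294, 183) [ 594. -168.   40.]
(294, 181) [ 598. -168.   46.]
(345, 205) [ 527. -323.   13.]
[ 521.94901438 -221.76240706]
[-0.00748015  0.86966912] [ 517.83126987 -216.19176482] -63.47685949003931
((488.2902526855469, -136.46920776367188), (72.57587432861328, 82.53314971923828), 23.275880813598633)
clock: 1.72
ee_pos: [521.3, -223.3, 105.8]
tcp_rot: [[0.0, -0.39, 0.921], [-0.0, 0.921, 0.39], [-1.0, -0.0, 0.0]]
wrist_force: [0.6, -0.2, 1.1]
grip_width: 54.4
```

Run:
```python
from h import *
s=cap('scene','scene1');f=s['frame'][:,:,::-1]
cv2.imwrite('pics/d1.png',cv2.resize(f[120:330,150:350],None,fx=2.8,fy=2.8,interpolation=cv2.INTER_CUBIC))
```

```text
(no output)
```

View pics/d1.png

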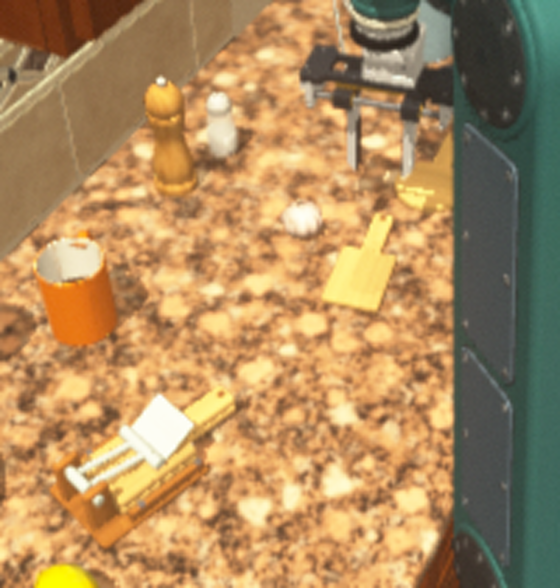

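The fingers (crop about (352,150) and (408,160)) are above the handle end, and the area around them is clear. I'll go down and grip.

```bash
python3 -m jog '[[0.15,0,0,-0.04,0.007],[0.15,0,0,-0.07,0.007],[0.15,0,0,-0.09,0.007],[0.15,0,0,-0.098,0.007],[0.15,0,0,-0.1025,0.007],[0.15,0,0,-0.1025,0.007],[0.15,0,0,-0.1025,0.007]]'
python3 - <<'E'
from h import *
s=cap('scene','scene2');f=s['frame'][:,:,::-1]
cv2.imwrite('pics/d2.png',cv2.resize(f[140:260,220:330],None,fx=5,fy=5,interpolation=cv2.INTER_CUBIC))
E
```

```text
clock: 2.65
ee_pos: [522.7, -222.7, 4.1]
tcp_rot: [[0.002, -0.398, 0.917], [-0.001, 0.917, 0.398], [-1.0, -0.002, 0.001]]
wrist_force: [0.1, 0.8, -0.9]
grip_width: 54.0
```

View pics/d2.png

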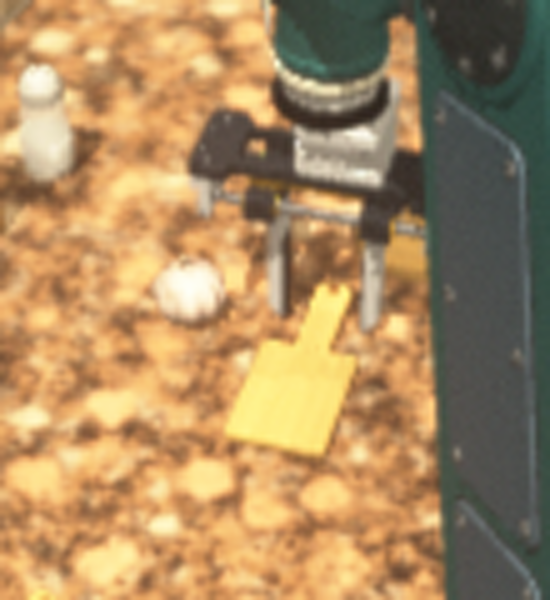

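The fingers straddle the handle near its end, on either side of (328,310) in the crop. Closing, then a small lift.

```bash
python3 -m jog '[[-0.3,0,0,0,0],[-1,0,0,0,0],[-1,0,0,0,0],[-1,0,0,0,0],[-1,0,0,0,0],[-1,0,0,0,0],[-1,0,0,0.01,0],[-1,0,0,0.03,0],[-1,0,0,0.06,0],[-1,0,0,0.06,0],[-1,0,0,0.06,0]]'
python3 - <<'E'
from h import *
s=cap('scene','scene3');f=s['frame'][:,:,::-1]
cv2.imwrite('pics/d3.png',cv2.resize(f[120:260,220:330],None,fx=4,fy=4,interpolation=cv2.INTER_CUBIC))
s=cap('top','top3');f=s['frame'][:,:,::-1]
cv2.imwrite('pics/e3.png',cv2.resize(f[150:280,130:400],None,fx=2.9,fy=2.9,interpolation=cv2.INTER_CUBIC))
E
```

```text
clock: 4.08
ee_pos: [521.6, -222.1, 62.3]
tcp_rot: [[-0.001, -0.399, 0.917], [0.0, 0.917, 0.399], [-1.0, 0.001, -0.001]]
wrist_force: [0.8, 0.0, -1.4]
grip_width: 25.4
```

View pics/d3.png

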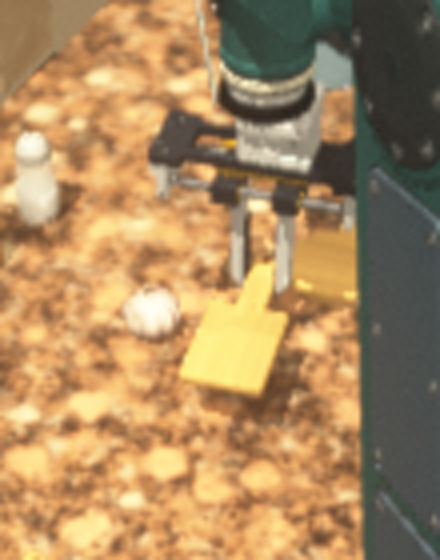

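View pics/e3.png

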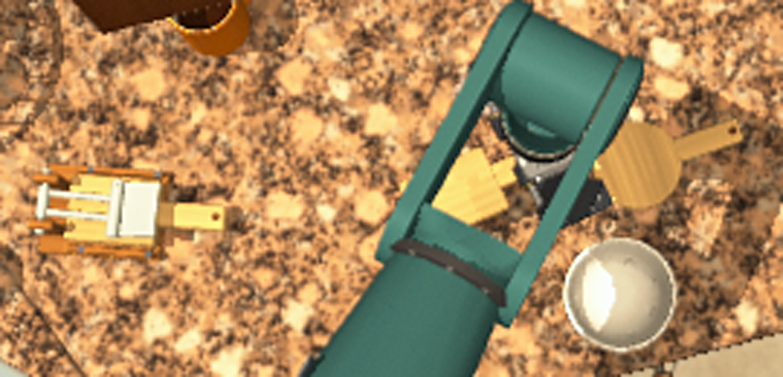

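Grip is firm (25.4 mm), paddle lifted, round paddle undisturbed. I'll carry it to the mouth of the holder at a safe height.

```bash
python3 -m jog '[[-1,-0.008,0.030,0.01,-0.08],[-1,-0.018,0.07,0.01,-0.18],[-1,-0.028,0.115,0.01,-0.28],[-1,-0.038,0.16,0.01,-0.37],[-1,-0.048,0.20,0.01,-0.45],[-1,-0.055,0.225,0.005,-0.49],[-1,-0.055,0.233,0,-0.49],[-1,-0.055,0.233,0,-0.49],[-1,-0.055,0.233,0,-0.49]]'
python3 - <<'E'
from h import *
s=cap('scene','scene4');f=s['frame'][:,:,::-1]
cv2.imwrite('pics/d4.png',cv2.resize(f[190:340,150:300],None,fx=4,fy=4,interpolation=cv2.INTER_CUBIC))
s=cap('top','top4');f=s['frame'][:,:,::-1]
cv2.imwrite('pics/e4.png',cv2.resize(f[180:260,130:280],None,fx=5,fy=5,interpolation=cv2.INTER_CUBIC))
E
```

```text
clock: 5.3
ee_pos: [467.3, 9.8, 62.8]
tcp_rot: [[-0.0, 0.081, 0.997], [-0.001, 0.997, -0.081], [-1.0, -0.001, -0.0]]
wrist_force: [-0.1, -0.3, -1.2]
grip_width: 25.9
```

View pics/d4.png

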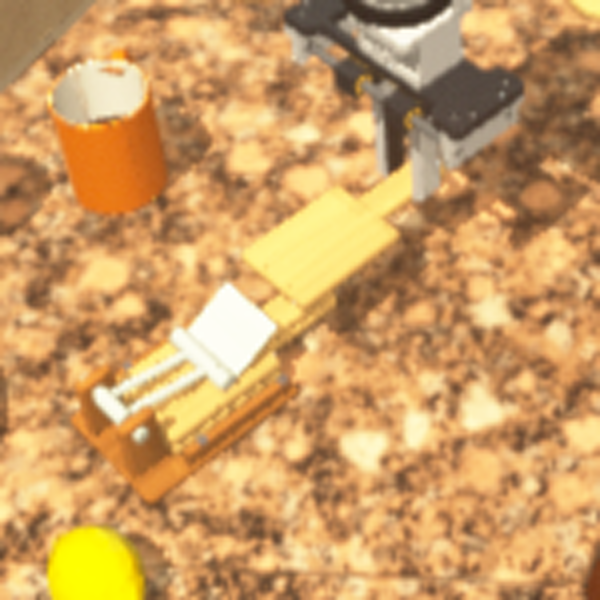

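View pics/e4.png

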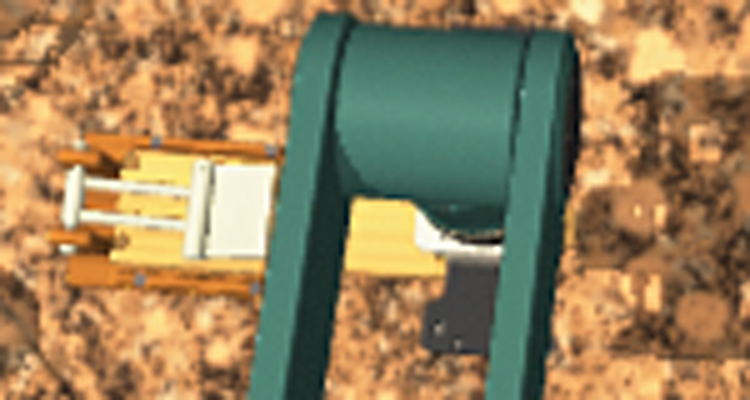

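Run:
```python
from seg import *
s=load('scene4')
Z=lambda p:(np.array(p,float)+.5)/4-.5+np.array([150,190])
P=np.array([Z(p) for p in [(245,256),(338,187),(400,234),(305,292)]])
for z in (68,71.5,75):
    W=onz(s,P,z)[:,:2]
    print(z,W.round(1).tolist(),'len',[round(float(np.linalg.norm(W[i]-W[(i+1)%4])),1) for i in range(4)])
    e1=W[0]-W[1];e2=W[3]-W[2]
    print('  yaw',np.degrees(np.arctan2(e1[1],e1[0])),np.degrees(np.arctan2(e2[1],e2[0])),'ctr',W.mean(0))
# depth plane of the blade
pts=[(x,y) for x in range(222,242) for y in range(242,258)]
m=wood(s,(205,252,232,270))
v,u=np.nonzero(cv2.erode(m,np.ones((5,5))))
B=bydepth(s,np.c_[u,v]); A=np.c_[B[:,:2]-B[:,:2].mean(0),np.ones(len(B))]
print('plane',np.linalg.lstsq(A,B[:,2],rcond=None)[0],len(B),B.mean(0))
# holder in scene: pile handle
Q=lambda p:onz(s,Z(p[0]),p[1])[0].round(1)
s0=load('scene0')
Z0=lambda p:(np.array(p,float)+.5)/6-.5+np.array([150,240])
for n,p,z in [('handle end top',(468,108),32),('handle end right',(502,148),32),('handle lower(near blade)',(418,207),32),('crossbar L',(262,198),45),('crossbar R',(345,272),45),('pile blade right corner',(418,243),32),('base lower corner',(230,452),0),('base right',(442,290),0)]:
    print(n,onz(s0,Z0(p),z)[0].round(1))
```

```text
68 [[508.6, 140.3], [503.8, 49.1], [436.7, 54.6], [452.1, 136.8]] len [91.3, 67.3, 83.7, 56.6]
  yaw 86.97781014518621 79.35116003255004 ctr [475.3058325   95.20356314]
71.5 [[506.1, 142.1], [501.3, 51.4], [434.5, 56.8], [449.9, 138.7]] len [90.9, 67.1, 83.3, 56.4]
  yaw 86.97781014518624 79.35116003254998 ctr [472.9626733   97.24350954]
75 [[503.7, 144.0], [498.9, 53.6], [432.3, 59.0], [447.6, 140.5]] len [90.5, 66.8, 83.0, 56.1]
  yaw 86.97781014518625 79.35116003255003 ctr [470.6195141   99.28345595]
plane [-1.11985375  0.19362571 72.93020125] 449 [471.6892864   97.74906688  72.93020125]
handle end top [484.8 100.7  32. ]
handle end right [454.4 108.4  32. ]
handle lower(near blade) [460.5 159.3  32. ]
crossbar L [512.6 208.1  45. ]
crossbar R [451.8 212.7  45. ]
pile blade right corner [445.5 174.2  32. ]
base lower corner [448.2 293.7   0. ]
base right [436.6 171.4   0. ]
```

Run:
```python
from seg import *
s=load('scene4');f=s['frame'][:,:,::-1]
cv2.imwrite('pics/z4.png',cv2.resize(f[230:272,205:260],None,fx=14,fy=14,interpolation=cv2.INTER_CUBIC))
print(s['depth'][250,215:240:3],s['depth'][244:264:3,226])
for p in [(220,252),(226,250),(232,246),(238,245),(226,244),(228,256)]: print(p,bydepth(s,p)[0].round(1))
```

```text
[1113.5536 1119.574  1114.1414 1115.78   1116.5848 1119.3654 1117.9824
 1119.4712 1119.8398] [1136.5044 1125.4869 1118.3776 1107.6282 1098.0261 1089.3019 1082.6646]
(220, 252) [490.4 121.3  71.4]
(226, 250) [483.3 104.3  70.2]
(232, 246) [478.8  83.8  72.7]
(238, 245) [469.3  68.8  70.8]
(226, 244) [500.2  87.2  69.3]
(228, 256) [464.2 115.9  68.4]
```

View pics/z4.png

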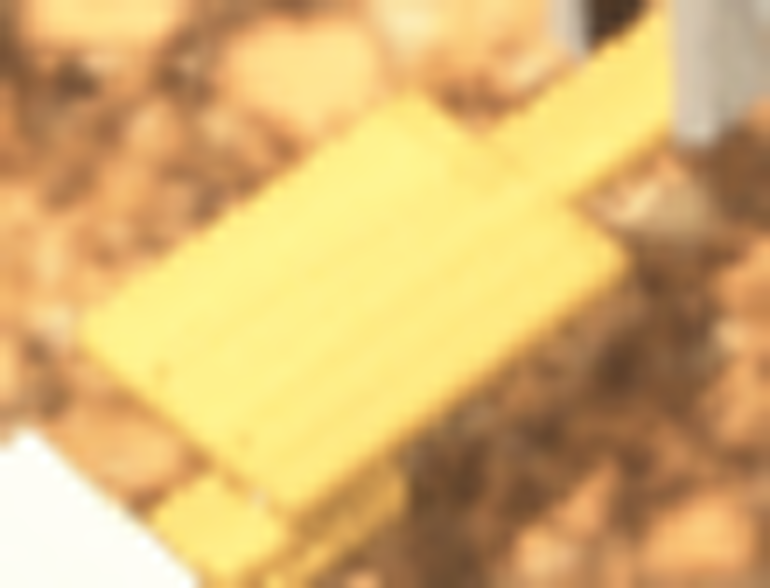

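Run:
```python
from seg import *
s=load('scene4')
Z=lambda p:(np.array(p,float)+.5)/14-.5+np.array([205,230])
g=cv2.cvtColor(s['frame'],cv2.COLOR_RGB2HSV)
W=[onz(s,Z(p),71)[0][:2] for p in [(78,325),(412,92),(630,258)]]
print(np.round(W,1)); L,T,R=W
e=L-T; print('yaw',np.degrees(np.arctan2(e[1],e[0])),np.linalg.norm(e),np.linalg.norm(T-R))
c=(L+R)/2; print('centre',c)
ax=np.array([np.cos(np.radians(85.4)),np.sin(np.radians(85.4))]);n=np.array([-ax[1],ax[0]])
H=np.array([483.5,213])
print('in holder frame',(c-H)@ax,(c-H)@n, 'tcp', (np.array([467.3,9.8])-H)@ax,(np.array([467.3,9.8])-H)@n)
# same camera: crossbar ends/handle end, in holder frame
for q in [(512.6,208.1),(451.8,212.7),(484.8,100.7),(454.4,108.4)]: print((np.array(q)-H)@ax,(np.array(q)-H)@n)
```

```text
[[510.6 141. ]
 [502.8  50.6]
 [435.4  56.2]]
yaw 85.10413146242074 90.73917985195298 67.63599241340106
centre [472.99003193  98.57725919]
in holder frame -114.89705938830436 1.2995334582945595 tcp -203.84469067643693 -0.14860359263292863
-2.5504278064658217 -29.399240092288224
-2.841339564761711 31.573830769764363
-111.83400944900903 -10.302151744123984
-106.59685938449324 20.617457878278177
```

```bash
python3 -m jog '[[-1,0,0,-0.010,0],[-1,0,0,-0.019,0],[-1,0,0,-0.0225,0],[-1,0,0,-0.0225,0],[-1,0.0008,0.010,-0.0225,0],[-1,0.0016,0.020,-0.0225,0],[-1,0.0024,0.030,-0.0225,0],[-1,0.0032,0.040,-0.0225,0],[-1,0.0040,0.050,-0.0225,0],[-1,0.0048,0.060,-0.0225,0],[-1,0.0056,0.070,-0.0225,0],[-1,0.0064,0.080,-0.0225,0],[-1,0.0064,0.080,-0.0225,0],[-1,0.0064,0.080,-0.0225,0]]'
python3 - <<'E'
from h import *
s=cap('scene','scene5');f=s['frame'][:,:,::-1]
cv2.imwrite('pics/d5.png',cv2.resize(f[230:330,150:260],None,fx=7,fy=6,interpolation=cv2.INTER_CUBIC))
E
```

```text
clock: 7.15
ee_pos: [473.5, 91.2, 40.5]
tcp_rot: [[0.0, 0.08, 0.997], [0.001, 0.997, -0.08], [-1.0, 0.001, 0.0]]
wrist_force: [-0.2, -0.3, -2.8]
grip_width: 25.8
```

View pics/d5.png

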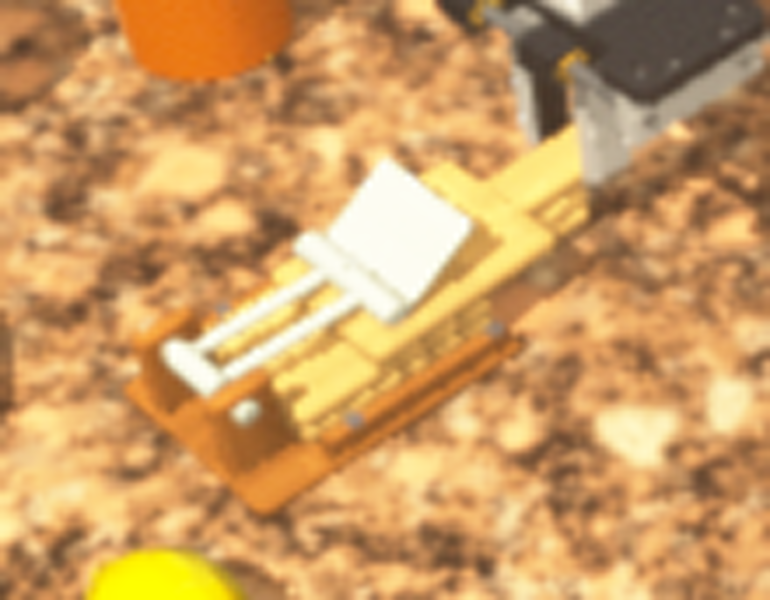

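The paddle is under the arm, which rests on the blade (leading corner near (375,360)), and the force is small. I'll push almost home.

```bash
python3 -m jog '[[-1,0.0008,0.010,0,0],[-1,0.0016,0.020,0,0],[-1,0.0024,0.029,0,0],[-1,0.0026,0.0325,0,0],[-1,0.0026,0.0325,0,0],[-1,0.0026,0.0325,-0.001,0],[-1,0.0026,0.0325,-0.002,0],[-1,0.0026,0.0325,-0.003,0],[-1,0.0026,0.0325,-0.003,0]]'
python3 - <<'E'
from h import *
s=cap('scene','scene6');f=s['frame'][:,:,::-1]
cv2.imwrite('pics/d6.png',cv2.resize(f[240:325,155:255],None,fx=7,fy=7,interpolation=cv2.INTER_CUBIC))
s=cap('top','top6');f=s['frame'][:,:,::-1]
cv2.imwrite('pics/e6.png',cv2.resize(f[190:250,130:240],None,fx=7,fy=7,interpolation=cv2.INTER_CUBIC))
E
```

```text
clock: 8.32
ee_pos: [476.2, 123.2, 37.6]
tcp_rot: [[0.0, 0.08, 0.997], [0.0, 0.997, -0.08], [-1.0, 0.0, 0.0]]
wrist_force: [-0.5, 0.4, -0.7]
grip_width: 25.2
```

View pics/d6.png

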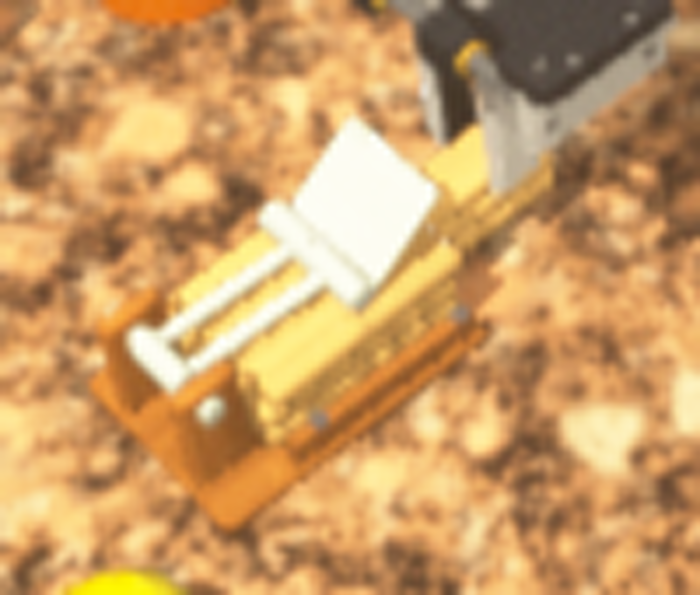

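View pics/e6.png

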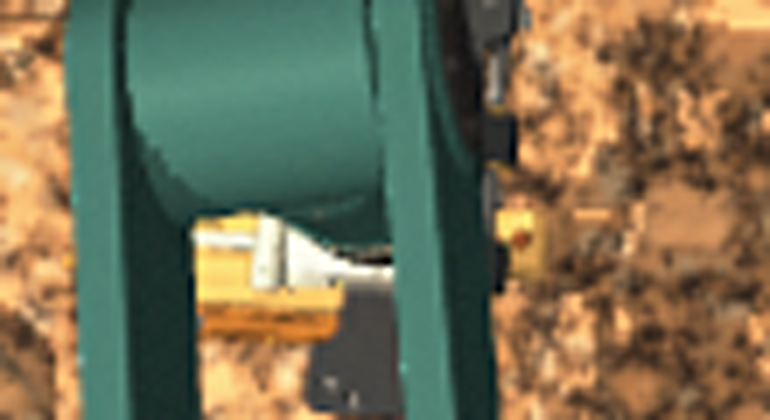

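Run:
```python
from h import *
s=load('scene6');f=s['frame'][:,:,::-1]
cv2.imwrite('pics/z6.png',cv2.resize(f[278:308,180:225],None,fx=16,fy=16,interpolation=cv2.INTER_CUBIC))
cv2.imwrite('pics/y6.png',cv2.resize(f[250:285,205:240],None,fx=16,fy=16,interpolation=cv2.INTER_CUBIC))
```

```text
(no output)
```

View pics/z6.png

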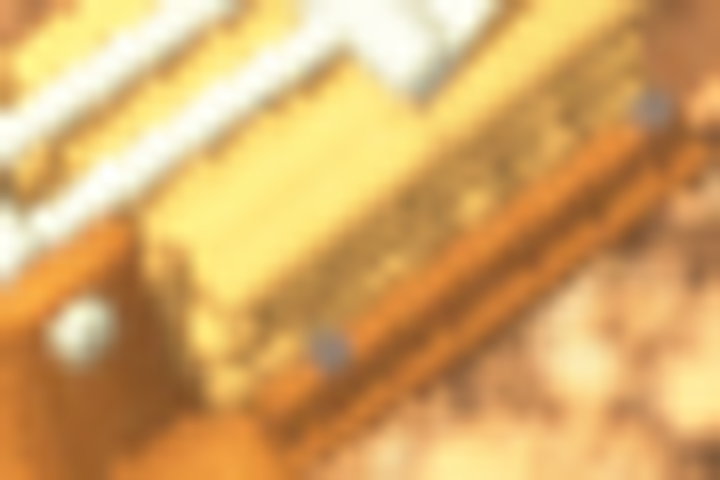

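View pics/y6.png

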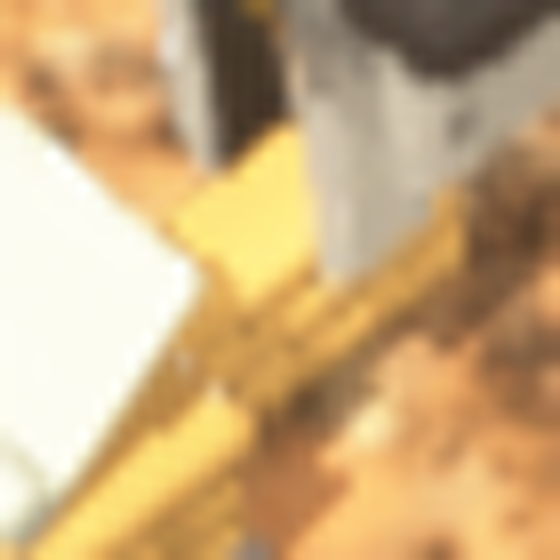

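Run:
```python
from h import *
ax=np.array([np.cos(np.radians(85.4)),np.sin(np.radians(85.4))]);n=np.array([-ax[1],ax[0]]);H=np.array([483.5,213])
s=load('scene6')
def hf(p,o,k,z): 
    w=onz(s,(np.array(p,float)+.5)/k-.5+np.array(o),z)[0][:2]-H; return (w@ax).round(1),(w@n).round(1)
print('lead R top',hf((225,310),(180,278),16,45.5))
print('rear R top',hf((250,415),(205,250),16,45.5))
print('lead pile bottom',hf((232,402),(180,278),16,8))
for z in (45,57): print('crossbar ends (d6)',hf((272,215),(155,240),7,z),hf((352,297),(155,240),7,z))
print('handle end pile R',hf((465,205),(205,250),16,32))
s=load('scene0'); print('pile before, rear R',hf((418,243),(150,240),6,32)); 
s=load('top6'); print('top: handle end corners',hf((543,211),(130,190),7,45),hf((543,277),(130,190),7,45))
s=load('top0'); print('top0: pile end',hf((543,211),(130,190),7,32),hf((541,275),(130,190),7,32))
```

```text
lead R top (np.float64(46.6), np.float64(36.4))
rear R top (np.float64(-48.1), np.float64(33.1))
lead pile bottom (np.float64(45.1), np.float64(27.7))
crossbar ends (d6) (np.float64(-7.9), np.float64(-35.6)) (np.float64(-4.7), np.float64(19.5))
crossbar ends (d6) (np.float64(-3.3), np.float64(-26.8)) (np.float64(-0.1), np.float64(27.6))
handle end pile R (np.float64(-112.1), np.float64(16.0))
pile before, rear R (np.float64(-41.7), np.float64(34.7))
top: handle end corners (np.float64(-118.5), np.float64(-12.0)) (np.float64(-121.0), np.float64(16.2))
top0: pile end (np.float64(-116.2), np.float64(-13.8)) (np.float64(-117.8), np.float64(13.9))
```

Every measurement says the paddle is about 2.5 mm short and centred sideways. I'll advance 2.5 mm, lower it a little and check the force.

```bash
python3 -m jog '[[-1,0.0001,0.0015,0,0],[-1,0.0002,0.0025,0,0],[-1,0.0002,0.0025,-0.0005,0],[-1,0.0002,0.0025,-0.001,0],[-1,0.0002,0.0025,-0.001,0],[-1,0.0002,0.0025,-0.001,0]]'
```

```text
clock: 9.18
ee_pos: [476.3, 125.7, 36.6]
tcp_rot: [[0.0, 0.08, 0.997], [-0.0, 0.997, -0.08], [-1.0, -0.0, 0.0]]
wrist_force: [-0.3, -1.8, -0.4]
grip_width: 25.3
```

```bash
python3 -m jog '[[-0.3,0,0,0,0],[-0.1,0,0,0,0],[0.1,0,0,0,0],[0.1,0,0,0,0],[0.1,0,0,0,0],[0.1,0,0,0.01,0],[0.1,0,0,0.03,0],[0.1,0,0,0.06,0],[0.1,0,0,0.09,0],[0.1,0,-0.05,0.10,0],[0.1,0,-0.10,0.10,0],[0.1,-0.03,-0.16,0.10,0],[0.1,-0.06,-0.22,0.10,0],[0.1,-0.06,-0.26,0.10,0],[0.1,-0.06,-0.26,0.10,0]]'
python3 - <<'E'
from h import *
s=cap('scene','scene7');f=s['frame'][:,:,::-1]
cv2.imwrite('pics/d7.png',cv2.resize(f[240:325,155:255],None,fx=7,fy=7,interpolation=cv2.INTER_CUBIC))
s=cap('top','top7');f=s['frame'][:,:,::-1]
cv2.imwrite('pics/e7.png',cv2.resize(f[190:250,130:240],None,fx=7,fy=7,interpolation=cv2.INTER_CUBIC))
E
```

```text
clock: 11.05
ee_pos: [415.9, -137.0, 137.4]
tcp_rot: [[0.001, 0.086, 0.996], [-0.001, 0.996, -0.086], [-1.0, -0.001, 0.001]]
wrist_force: [-0.3, 1.2, -0.7]
grip_width: 51.7
```

View pics/d7.png

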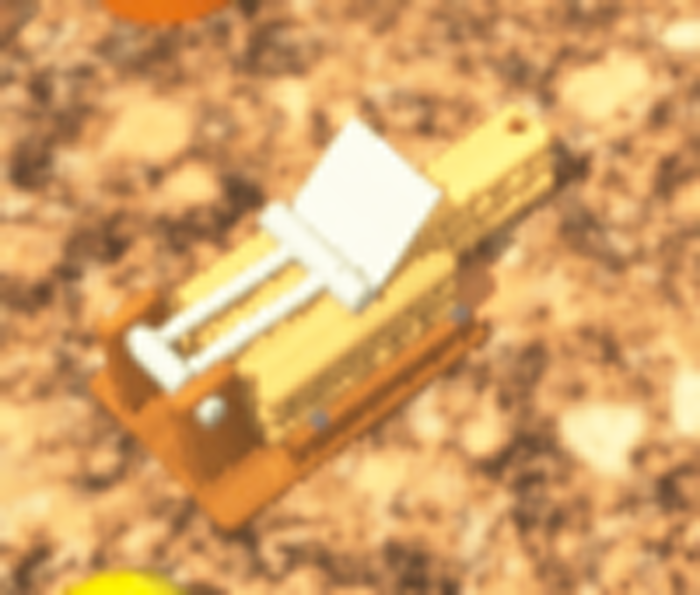

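View pics/e7.png

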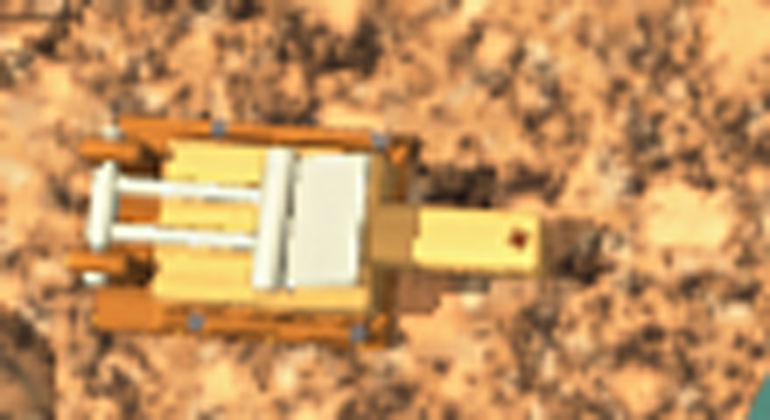

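It's stacked over the pile with the arm on it, and no lower paddle shows beyond its edges. One numeric check before handing in.

Run:
```python
from seg import *
ax=np.array([np.cos(np.radians(85.4)),np.sin(np.radians(85.4))]);n=np.array([-ax[1],ax[0]]);H=np.array([483.5,213])
def hfw(w): w=w[:,:2]-H; return w@ax,w@n
for nm,z in(('top0',32),('top7',44)):
    s=load(nm); m=wood(s,(185,212,214,236),20); v,u=np.nonzero(m)
    X,Y=hfw(onz(s,np.c_[u,v],z)); k=X<-75
    print(nm,'handle end',X.min(),'Y centre',Y[k].mean(),'slope deg',np.degrees(np.polyfit(X[k],Y[k],1)[0]),k.sum())
    q={'top0':[(193,141),(155,295)],'top7':[(168,142),(152,300)]}[nm]
    f=hfw(onz(s,[(np.array(p)+.5)/7-.5+[130,190] for p in q],z)); print(' lead corners',np.round(f,1).tolist())
s=load('top7')
print([bydepth(s,p)[0].round(0).tolist() for p in [(160,213),(160,222),(160,231),(192,224),(200,224),(205,224)]])
s=load('scene7'); p=[(np.array(q)+.5)/7-.5+[155,240] for q in [(508,106),(552,152),(458,258),(262,402)]]
print(np.round(hfw(onz(s,p,44)),1))
```

```text
top0 handle end -114.96191710389503 Y centre 1.5489186092766 slope deg 0.20791817252214312 102
 lead corners [[37.6, 46.8], [-35.4, 32.2]]
top7 handle end -116.59312659842784 Y centre 0.90575289684944 slope deg 1.3708010046884214 113
 lead corners [[44.8, 44.3], [-32.5, 35.7]]
[[509.0, 234.0, 49.0], [483.0, 236.0, 39.0], [455.0, 234.0, 46.0], [474.0, 139.0, 43.0], [473.0, 114.0, 52.0], [473.0, 100.0, 45.0]]
[[-112.2 -108.4  -46.3   49.2]
 [ -11.1   20.7   34.3   32.6]]
```

Run:
```python
from h import *
s=cap('top','top8'); print(read_state()['clock'],close_job())
```

```text
the job is handed in; nothing more can be done
11.2 None
```

View pics/top8.png

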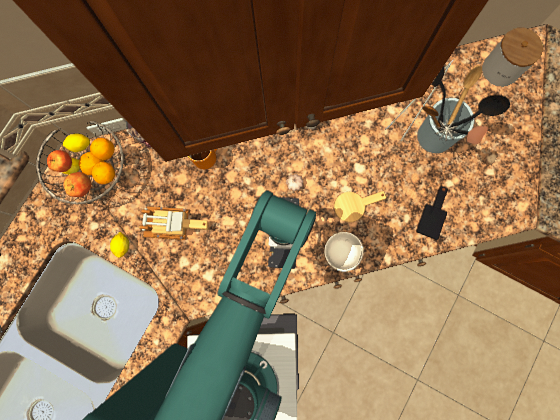

